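# Start the torch clamp knob cleanly

### The arm

A 6-joint arm with a two-finger parallel gripper is mounted at the origin on the work surface. World frame = base frame: x ahead of the robot, y to its left, z up, the work surface at z = 0. Lengths are in m, angles in rad, forces in N, time in s.
With the tool pointing down it reaches from about 0.3 to 0.875 m from the base axis. Payload 6.4 kg.
Tool frame: the origin (TCP) lies midway between the tips of the shut fingers; the grasp point (between the pads) lies 19 mm behind it (grasp_offset is the distance from the TCP to the grasp point, in m); z points along the fingers, y is the line along which they close (so a half turn about z gives the same grasp; the last joint's range is limited). The gripper opens to 85 mm and grips with 20 to 120 N. Pads are 22 mm wide; open, the fingers measure 114 mm over their backs; the gripper's body (76 mm by 85 mm) begins 54 mm behind the grasp point. The pads swing forward as they close: fully open they stand 13 mm farther back than shut.
Start: joints at [0.953, 0.181, 1.607, -0, 1.354, -0.206], TCP at [0.23, 0.527, 0.231] pointing down, gripper open.
Joint ranges: [-2.99, 2.99], [-0.89, 2.07], [0.3, 2.58], [-1.14, 4.28], [0, 2.63], [-3.12, 3.12]. Speed limits (rad/s): [2.57, 2.57, 3.01, 3.14, 3.14, 3.14].

### API

Orientations are given as a unit quaternion [w, x, y, z].
In Python, from bench import * gives the robot as it stands. The module is installed in compiled form; this text tells all that it offers.
- The arm moves only by the tool servo_tool, never from a script. Its argument "commands" is text: rows parted by semicolons, each of 7 numbers parted by spaces: the turn, a rotation vector about the tool's x, y, z in rad, then the shift along the tool's x, y, z in mm, then the opening, from 0 (shut) to 1 (fully open). In form: wx wy wz dx dy dz claw; .... A call has 1 to 5 rows; each row shifts and turns the commanded pose from where the row before left it, along the tool's axes as they then stand; what a row does not reach is not made up. A row lasts 1/8 s, in which the tool goes at most 62.5 mm and 10.7 degrees, less where a joint would pass 70% of its speed; a pose out of reach is approached as far as the arm can. A call with a gripper value outside its range is refused whole. The fingers move at their own pace and stop on an object; the grip force is fixed at half the most. Time passes only in rows, so rows that do not move let the fingers close. It gives the time, the measured TCP pose, the force, the opening and the grip force at its end, in the units of the state.
- get_obs(): the state, without advancing time (a new reading comes with each control period).
- camera(name): name is "scene" or "top"; returns the picture (400x640x3 uint8, blue, green, red); there is no depth.
- calibration(name): a dict with "fx", "fy", "cx", "cy" (pixels), "R" (3x3) and "t" (3): a world point X has camera coordinates R X + t. Camera axes: x right, y down, z forward; pixel columns grow to the right and rows downward; lengths in m; the calibration is good to about 2 mm. A picture is of the moment at which its call begins. calibration takes no time and is no camera call.
- hand_in(): hands the job in; it is judged then, once.
The state is a dict: "time_s": time; "q": joint angles; "dq": joint speeds; "joint_efforts": joint torques, N m; "eef_pos": TCP position; "eef_rot": TCP orientation; "wrist_force": force on the tool from outside, world axes, zero at the start; "torque": the same for the moment, N m; "opening": opening from 0.0 (shut) to 1.0 (fully open); "grasp_force": force on a finger pad.
Only numpy, scipy, OpenCV 4.12 (cv2) and the standard library are available. Lean on these libraries where they do the work, as an engineer would, in place of code of your own. Each camera call takes 0.05 s, during which the arm holds its last target. There are 200 camera calls.

### The job

On the glass bead maker's bench, the black T-shaped knob of the clamp that holds the fat torch barrel sits crossed on its thread. Turn it backwards (anticlockwise from above) until its brass sleeve clicks down past the end of the thread, then forwards (clockwise) up to its stop, and let go. Do not force it forwards before the click, and leave the like knob of the rod-rest clamp alone.

Things in the scene. Friction and masses are not known exactly. Their poses are not given: they have to be found in the camera images.
- torch_knob_grip (a point): Grip point of the torch clamp's black T-knob: on its upright turning axis, mid-bar, 10 mm below the bar's top, 24 mm above the 44 mm wide disc under it, 138 mm over the table. Bar 44 mm long along the point's x, 14 mm wide along y (grip across y from above); z up; turns with the knob, never rises. Its stand is fixed; the 40 mm thick torch barrel lies 52 mm beside, under a strap 74 mm high.
- torch_knob (a joint): Angle of that knob in rad, growing clockwise seen from above (forwards). It starts crossed, at 0.25 to 0.5. The click comes on turning back to about 0 (surely by -0.1); the back stop is at -0.5. Crossed, it jams at about 0.7 going forwards; after the click it turns freely to a firm stop at 1.05. It stays where left; turning takes about 0.05 N m.
- torch_sleeve (a joint): Drop of the sprung brass sleeve under that knob (26 mm thick, 12 mm high, with a 7 mm wide lug that peeps out past the disc), in m: 0 while the lug rides on top of the steel thread ledge (an arc round the stud), 0.010 once it has clicked down past the ledge's end; turning forwards then takes the lug under the ledge. It drops by itself; no pressing needed.
- rod_knob_tip (a point): Bystander: one end of the bar of the like T-knob on the other clamp, which holds a thin steel bar with a notched rod rest. 22 mm from that knob's axis, 138 mm over the table. Leave it alone.
There are look-alikes about, which are no part of the job. Leave any orange or pink look-alike of the part that bears torch_knob_grip alone.

How it is judged:
On the way, in this order (a step that is already met when the one before it is completed fails the run):
1. the knob is turned back until the sleeve has clicked down (value of joint torch_sleeve above 0.008 m and value of joint torch_knob below 0.15 rad), for 0.1 s.
2. the knob is turned forwards to its stop with the sleeve down (value of joint torch_sleeve above 0.008 m and value of joint torch_knob above 0.85 rad), for 0.2 s.
At the end, for the whole second after the job is handed in: the torch knob rests, let go, forwards at its stop (joint above 0.85 of 1.05 rad, that is within about 11 degrees), its sleeve clicked down (more than 8 of 10 mm) (all of step 2 and velocity of joint torch_knob between -0.05 and 0.05 rad/s); the robot touches nothing.
It fails at once if the torch knob is forced forwards (past 0.78 rad) while still crossed (value of joint torch_knob above 0.78 rad and value of joint torch_sleeve below 0.005 m).
It fails at once if the rod-rest clamp's knob is turned (its bar end moves more than 10 mm) (distance of rod_knob_tip from where it was at the start of the episode above 0.01 m).
It also fails if it takes over 35 s, if anything falls off the work surface, if the arm or the gripper's body presses on something with over 40 N, if the wrist force passes 120 N, or if a joint passes its speed limit or range.

## Working session

There is one attempt and no reset: what is moved stays moved. The work goes in short steps, Python scripts to look and compute and a tool call to move; the robot and the scene stay as the last step left them, time stands still between calls to the robot, and variables do not carry over. Pictures are saved under pics/ and viewed, at most 10 in all, crops included, and the job is handed in when it is done.

Besides the shell and the picture viewer there is one more tool, called after "Emit:" as name(argument=value, ...) on one line, values as JSON. servo_tool: Moves the arm, as the interface text tells. Its arguments: {"type":"object","properties":{"commands":{"type":"string"}},"required":["commands"]}

```bash
mkdir -p pics
python3 - <<'E'
from bench import *
import cv2,json
for n in("scene","top"):
    cv2.imwrite(f"pics/{n}0.png",camera(n)); c=calibration(n); print(n,{k:(v.tolist() if hasattr(v,'tolist') else v) for k,v in c.items()})
o=get_obs(); print(o)
E
```

```text
scene {'fx': 441.3637540869194, 'fy': 441.3637540869194, 'cx': 322.8705268989629, 'cy': 198.2176389564302, 'R': [[-0.4518241842982968, 0.8920726266550529, 0.007831682828937177], [0.7091924494806786, 0.3644956252042973, -0.6034807443543857], [-0.5412032668810985, -0.26711302472863957, -0.7973391097503894]], 't': [0.08672924082186466, -0.32097393888330455, 1.2110563201899358]}
top {'fx': 483.0171020750914, 'fy': 483.0171020750914, 'cx': 311.4667608124822, 'cy': 204.0058685104033, 'R': [[0.010145794163827222, -0.999936907402191, 0.004821211022948944], [-0.9708169160669095, -0.01100541657592388, -0.23956918892947363], [0.239607133322697, -0.002249893538133612, -0.9708673233969439]], 't': [0.14432439087947935, 0.5032902242627928, 0.9871483575920078]}
{'time_s': 0.1, 'q': array([ 9.52685503e-01,  1.81471668e-01,  1.60788209e+00,  1.50484210e-06,
        1.35378007e+00, -2.06314360e-01]), 'dq': array([-0.00163027,  0.00082145, -0.00306673,  0.00053383,  0.0005002 ,
        0.00016921]), 'joint_efforts': array([-3.35686409e-04, -4.45880091e+01, -3.52236056e+01, -2.81904222e-04,
        4.16527240e-03, -1.92835657e-06]), 'eef_pos': array([0.22985585, 0.52653835, 0.23048399]), 'eef_rot': array([-3.09399696e-04,  2.04446600e-01,  9.78877415e-01, -7.05746812e-04]), 'wrist_force': array([0.28515274, 0.16656351, 0.03830965]), 'torque': array([-0.0151937 , -0.05561814,  0.03855068]), 'grasp_force': 0.0, 'opening': 0.9984024986489042}
```

View pics/scene0.png

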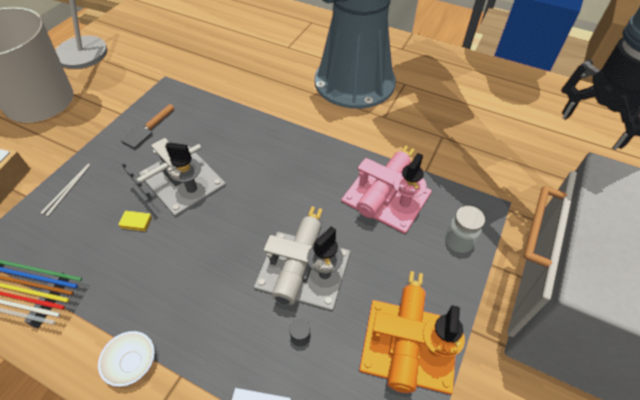

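View pics/top0.png

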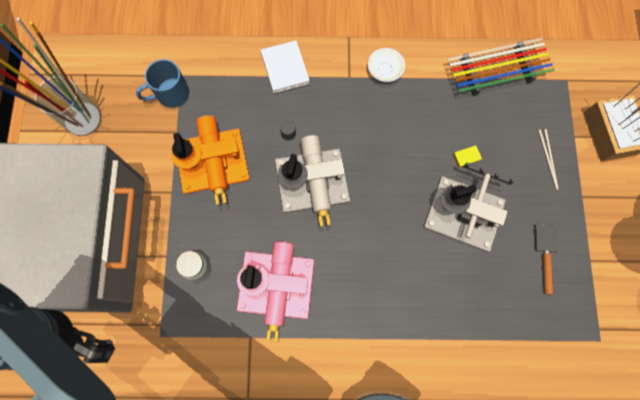

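Candidates for the knob:
- Grey clamp with the fat barrel: top (292,168), scene (326,243). This is my choice.
- Rod-rest clamp with the thin bar: top (462,195), scene (179,155).
- Orange look-alike: top (182,150), scene (451,322).
- Pink look-alike: top (252,277), scene (414,169).

I'll check the grey one in a close crop.

Run:
```python
import cv2,numpy as np
a=cv2.imread("pics/scene0.png")[215:305,255:355]; b=cv2.imread("pics/top0.png")[130:220,262:362]
f=lambda i:cv2.resize(i,(400,360),interpolation=cv2.INTER_CUBIC)
cv2.imwrite("pics/crop0.png",np.hstack([f(a),f(b)]))
```

```text
(no output)
```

View pics/crop0.png

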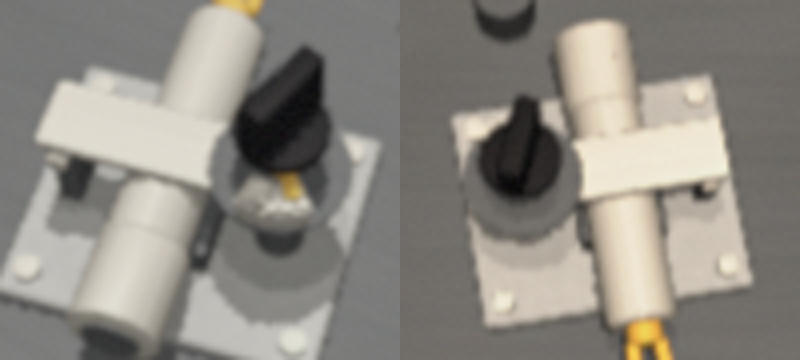

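The crop shows the grey clamp with a fat barrel under a strap, a black T-knob and brass showing beneath it, so the choice holds. Next I'll fit the knob's x, y and yaw from the silhouettes in both views.

```bash
cat > fit.py <<'E'
import cv2,numpy as np
from scipy.optimize import differential_evolution
from bench import calibration
CAL={n:calibration(n) for n in("scene","top")}
S=4
def proj(n,P):
    c=CAL[n]; Q=np.asarray(P)@np.array(c["R"]).T+np.array(c["t"])
    return np.c_[c["fx"]*Q[:,0]/Q[:,2]+c["cx"],c["fy"]*Q[:,1]/Q[:,2]+c["cy"]]
def ray(n,u,v,z):
    c=CAL[n];R=np.array(c["R"]);C=-R.T@np.array(c["t"])
    d=R.T@np.array([(u-c["cx"])/c["fx"],(v-c["cy"])/c["fy"],1]); return C+d*(z-C[2])/d[2]
def hulls(p):
    x,y,th=p[:3]; a=np.linspace(0,2*np.pi,40); c,s=np.cos(th),np.sin(th)
    D=[[x+.022*np.cos(t),y+.022*np.sin(t),z] for z in(.106,.114) for t in a]
    B=[[x+c*i-s*j,y+s*i+c*j,z] for z in(.114,.148) for i in(-.022,.022) for j in(-.007,.007)]
    return [D,B]
def render(n,p,box):
    x0,y0,x1,y1=box; m=np.zeros(((y1-y0)*S,(x1-x0)*S),np.uint8)
    for h in hulls(p):
        q=cv2.convexHull(((proj(n,h)-[x0-.5,y0-.5])*S-.5).round().astype(np.int32)); cv2.fillConvexPoly(m,q,1)
    return m
E
python3 - <<'E'
from fit import *
B={"scene":(300,222,350,262),"top":(272,145,312,190)}
M={}
for n,(x0,y0,x1,y1) in B.items():
    g=cv2.imread(f"pics/{n}0.png")[y0:y1,x0:x1].max(2); g=cv2.resize(g,None,fx=S,fy=S,interpolation=cv2.INTER_LINEAR)
    m=(g<62).astype(np.uint8); k,l,st,_=cv2.connectedComponentsWithStats(m); M[n]=(l==1+st[1:,4].argmax()).astype(np.uint8); print(n,st[1+st[1:,4].argmax()]/S,g.min())
p0=ray("top",291.8,169.5,.114);print(p0, ray("scene",326,250,.114))
def cost(p): return sum((render(n,p,B[n])!=M[n]).sum()/M[n].sum() for n in B)
r=differential_evolution(cost,[(p0[0]-.02,p0[0]+.02),(p0[1]-.02,p0[1]+.02),(-np.pi/2,np.pi/2)],seed=1,popsize=20,maxiter=40,polish=False)
print(r.x,r.fun)
out=[]
for n in B:
    v=np.dstack([M[n]*255,render(n,r.x,B[n])*255,M[n]*0]); out.append(cv2.resize(v,(400,400)))
cv2.imwrite("pics/fit0.png",np.hstack(out))
E
```

```text
scene [  13.5     5.25   23.75   31.5  2086.  ] 14
top [  10.      9.25   20.     26.   1369.25] 10
[0.56249526 0.19174994 0.114     ] [0.573063   0.19804438 0.114     ]
[ 0.56484877  0.19234092 -0.08229192] 0.40205631551519116
```

View pics/fit0.png

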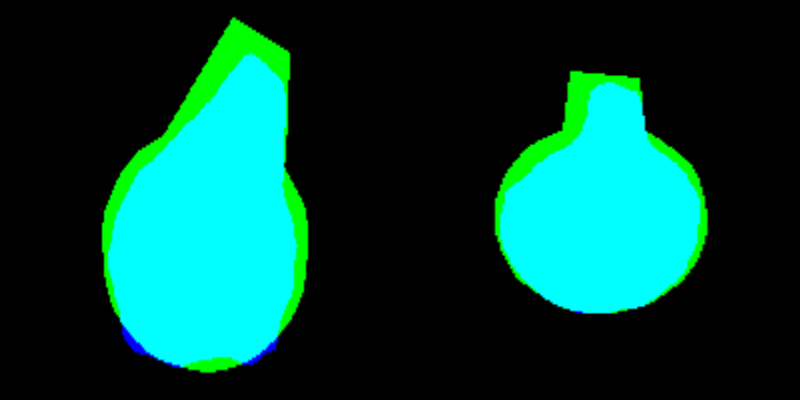

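Run:
```python
from fit import *
B={"scene":(300,222,350,262),"top":(272,145,312,190)}
for T in(75,88):
    M={}
    for n,(x0,y0,x1,y1) in B.items():
        g=cv2.imread(f"pics/{n}0.png")[y0:y1,x0:x1].max(2); g=cv2.resize(g,None,fx=S,fy=S,interpolation=cv2.INTER_LINEAR)
        m=(g<T).astype(np.uint8); k,l,st,_=cv2.connectedComponentsWithStats(m); M[n]=(l==1+st[1:,4].argmax()).astype(np.uint8)
    for use in(["top"],["scene"],["top","scene"]):
        def cost(p): return sum((render(n,p,B[n])!=M[n]).sum()/M[n].sum() for n in use)
        r=differential_evolution(cost,[(.545,.585),(.172,.212),(-np.pi/2,np.pi/2)],seed=1,popsize=20,maxiter=40,polish=False)
        print(T,use,r.x,r.fun)
def yaw(n,a,b): d=ray(n,*a,.148)-ray(n,*b,.148); return np.arctan(d[1]/d[0]),np.linalg.norm(d[:2])
t=lambda u,v:(262+(u-400)/4,130+v/4); s=lambda u,v:(255+u/4,215+v/4)
print(yaw("top",t(515,100),t(498,180)),yaw("top",t(537,100),t(530,185)),yaw("scene",s(237,125),s(305,48)),yaw("scene",s(262,125),s(322,60)))
# contrast-stretched crops
o=[]
for n,(x0,y0,x1,y1) in B.items():
    g=cv2.imread(f"pics/{n}0.png")[y0:y0+40,x0:x0+40].astype(float); o.append(cv2.resize(np.clip(g*2.5,0,255).astype(np.uint8),(400,400),interpolation=cv2.INTER_CUBIC))
cv2.imwrite("pics/con0.png",np.hstack(o))
```

```text
75 ['top'] [ 0.56322133  0.19232773 -0.14131747] 0.08810126582278481
75 ['scene'] [ 0.56848786  0.19330402 -0.14311022] 0.15791162939980743
75 ['top', 'scene'] [ 0.56380363  0.19258284 -0.12777413] 0.3353378664785154
88 ['top'] [ 0.56266173  0.19210785 -0.1958574 ] 0.06263667603873789
88 ['scene'] [ 0.56795847  0.19307751 -0.15599891] 0.1335582456836674
88 ['top', 'scene'] [ 0.56376777  0.19249274 -0.12634994] 0.3088389164950748
(np.float64(-0.17835806408312577), np.float64(0.04331485810939135)) (np.float64(-0.060124640191247816), np.float64(0.045283670445707754)) (np.float64(-0.17316329666290572), np.float64(0.04717514251339303)) (np.float64(-0.2000699889624839), np.float64(0.040469042179377496))
```

View pics/con0.png

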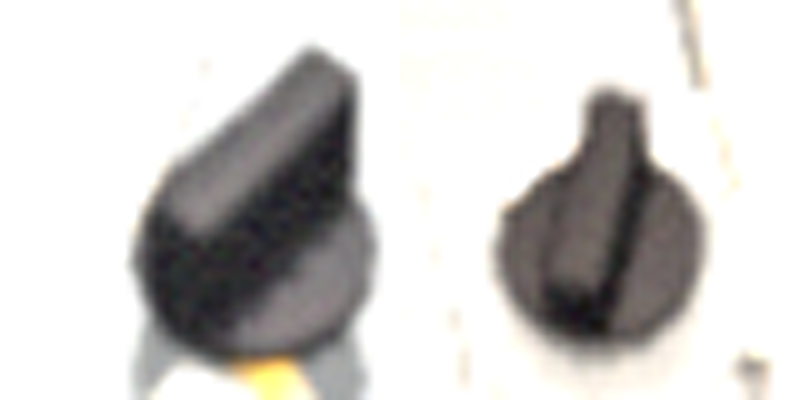

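The stretched crops show the bar's top face clearly. In the left (scene) crop its corners are about (310,45), (355,75), (205,228) and (162,183). In the right (top) crop its ends are about (617,92) and (578,282).

Run:
```python
from fit import *
s=lambda u,v:ray("scene",300-.5+u/10,222-.5+v/10,.148)[:2]
t=lambda u,v:ray("top",272-.5+(u-400)/10,145-.5+v/10,.148)[:2]
for n,P in(("scene",[s(310,45),s(355,75),s(205,228),s(162,183)]),("top",[t(590,90),t(645,95),t(608,285),t(548,275)])):
    a,b=(P[0]+P[1])/2,(P[2]+P[3])/2; d=a-b
    print(n,(a+b)/2,np.linalg.norm(d),np.linalg.norm(P[0]-P[1]),np.arctan2(d[1],d[0]))
from bench import get_obs
from scipy.spatial.transform import Rotation as Ro
w,x,y,z=get_obs()["eef_rot"];print(Ro.from_quat([x,y,z,w]).as_matrix().round(4))
```

```text
scene [0.5653035  0.19249093] 0.038048318865264226 0.009615084081453298 2.8957126875039325
top [0.56512137 0.19166691] 0.04068360708795798 0.011253335475557631 -0.17777923316470612
[[-9.164e-01  4.003e-01 -9.000e-04]
 [ 4.003e-01  9.164e-01 -1.300e-03]
 [ 3.000e-04 -1.500e-03 -1.000e+00]]
```

The two views agree: the axis is at (0.565, 0.192) and the bar's yaw is about -0.20. I need about -441 mm along tool x, -172 mm along tool y and a turn of about -0.21 about tool z.

Emit:
servo_tool(commands="0 0 0 -49 -19 0 1; 0 0 0 -49 -19 0 1; 0 0 0 -49 -19 0 1; 0 0 0 -49 -19 0 1; 0 0 0 -49 -19 0 1")

```text
time_s: 0.72
eef_pos: [0.4174, 0.3404, 0.231]
eef_rot: [-0.0, 0.204, 0.979, -0.0]
wrist_force: [-0.4, 0.6, -0.3]
opening: 0.997
grasp_force: 0.0
```

Emit:
servo_tool(commands="0 0 0 -49 -19 0 0.6; 0 0 0 -49 -19 0 0.6; 0 0 0 -49 -19 0 0.6; 0 0 -0.1 -49 -19 0 0.6; 0 0 -0.1 0 0 40 0.6")

```text
time_s: 1.35
eef_pos: [0.5707, 0.1909, 0.1939]
eef_rot: [0.004, 0.106, 0.994, 0.001]
wrist_force: [-0.4, 0.6, -1.1]
opening: 0.603
grasp_force: 0.0
```

```bash
cat > st.py <<'E'
import sys;from bench import *;import numpy as np
from scipy.spatial.transform import Rotation as Ro
def st(x=.5652,y=.192,z=.121):
    o=get_obs();w,a,b,c=o["eef_rot"];R=Ro.from_quat([a,b,c,w]).as_matrix()
    print("t",o["time_s"],"p",o["eef_pos"].round(4),"xaxis yaw",round(np.arctan(R[1,0]/R[0,0]),3),"delta tool mm",(R.T@(np.array([x,y,z])-o["eef_pos"])*1e3).round(1),"op",round(o["opening"],3),"gf",o["grasp_force"],"F",o["wrist_force"].round(1),"T",o["torque"].round(3),"q6",o["q"][5].round(2))
if __name__=="__main__": st()
E
python3 st.py
```

```text
t 1.35 p [0.5707 0.1909 0.1939] xaxis yaw -0.213 delta tool mm [ 6.2 -0.2 72.8] op 0.603 gf 0.0 F [-0.4  0.6 -1.1] T [-0.003  0.035 -0.002] q6 -1.23
```

Emit:
servo_tool(commands="0 0 0 6 0 15 0.6; 0 0 0 0 0 15 0.6; 0 0 0 0 0 0 0.6")

```text
time_s: 1.72
eef_pos: [0.5589, 0.1956, 0.1605]
eef_rot: [-0.001, 0.106, 0.994, -0.0]
wrist_force: [-0.4, 0.6, -0.0]
opening: 0.599
grasp_force: 0.0
```

```bash
python3 st.py
python3 - <<'E'
from bench import *
import cv2,numpy as np
a=camera("scene")[180:280,270:380];b=camera("top")[120:220,240:350]
cv2.imwrite("pics/c1.png",np.hstack([cv2.resize(i,(396,360),interpolation=cv2.INTER_CUBIC) for i in(a,b)]))
E
```

```text
t 1.725 p [0.5589 0.1956 0.1605] xaxis yaw -0.212 delta tool mm [-7.  -2.1 39.5] op 0.599 gf 0.0 F [-0.4  0.6 -0. ] T [ 0.02   0.02  -0.006] q6 -1.22
```

View pics/c1.png

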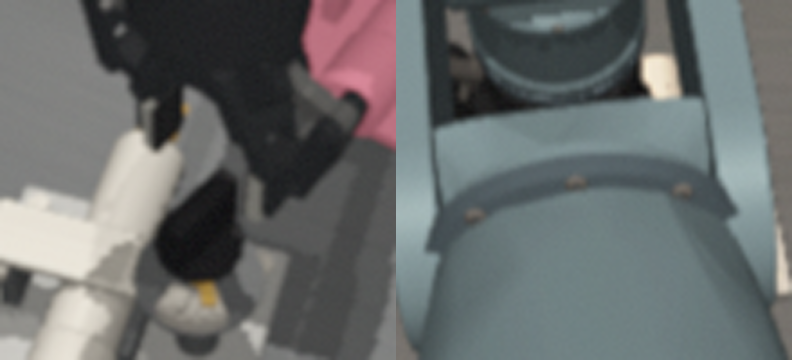

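The scene view (left) shows the fingers straddling the black bar at about crop (200,215), and the top view is blocked by the arm. Now I'll trim the position, descend and close.

Emit:
servo_tool(commands="0 0 0 -7 -2 10 0.6; 0 0 0 0 0 15 0.6; 0 0 0 0 0 14 0.6; 0 0 0 0 0 0 0.6")

```text
time_s: 2.33
eef_pos: [0.5649, 0.1913, 0.12]
eef_rot: [-0.002, 0.106, 0.994, -0.0]
wrist_force: [0.4, 1.1, -0.9]
opening: 0.601
grasp_force: 0.0
```

```bash
python3 st.py
```

```text
t 2.325 p [0.5649 0.1913 0.12  ] xaxis yaw -0.212 delta tool mm [-0.2  0.7 -1. ] op 0.601 gf 0.0 F [ 0.4  1.1 -0.9] T [-0.    -0.054  0.002] q6 -1.23
```

Emit:
servo_tool(commands="0 0 0 0 0 0 0; 0 0 0 0 0 0 0; 0 0 0 0 0 0 0; 0 0 0 0 0 0 0; 0 0 0 0 0 0 0")

```text
time_s: 2.95
eef_pos: [0.567, 0.1923, 0.1231]
eef_rot: [0.001, 0.106, 0.994, 0.001]
wrist_force: [-0.3, 6.0, 4.1]
opening: 0.15
grasp_force: 61.4
```

```bash
python3 st.py
```

```text
t 2.95 p [0.567  0.1923 0.1231] xaxis yaw -0.212 delta tool mm [ 1.7 -0.7  2.1] op 0.15 gf 61.41668379306793 F [-0.3  6.   4.1] T [ 0.838 -0.016  0.049] q6 -1.23
```

The grip is firm at 12.8 mm opening. Now I'll turn it back (anticlockwise, negative about tool z).

Emit:
servo_tool(commands="0 0 -0.1 0 0 0 0; 0 0 -0.1 0 0 0 0; 0 0 -0.1 0 0 0 0; 0 0 -0.1 0 0 0 0; 0 0 -0.1 0 0 0 0")

```text
time_s: 3.58
eef_pos: [0.567, 0.1929, 0.1231]
eef_rot: [0.001, -0.145, 0.989, 0.001]
wrist_force: [-0.2, 9.6, 3.1]
opening: 0.146
grasp_force: 61.7
```

```bash
python3 st.py
```

```text
t 3.575 p [0.567  0.1929 0.1231] xaxis yaw 0.292 delta tool mm [ 2.  -0.4  2.1] op 0.146 gf 61.7006117105484 F [-0.2  9.6  3.1] T [ 1.365 -0.1   -0.051] q6 -1.73
```

Emit:
servo_tool(commands="0 0 -0.07 0 0.5 0 0; 0 0 -0.07 0 0.5 0 0; 0 0 0 0 0 0 0; 0 0 0 0 0 0 0")

```text
time_s: 4.08
eef_pos: [0.5669, 0.1932, 0.1231]
eef_rot: [0.001, -0.213, 0.977, 0.0]
wrist_force: [1.1, 6.0, 2.7]
opening: 0.151
grasp_force: 61.6
```

```bash
python3 st.py
python3 - <<'E'
from bench import *
import cv2,numpy as np
a=camera("scene")[225:285,290:365]; b=cv2.imread("pics/scene0.png")[225:285,290:365]
cv2.imwrite("pics/c2.png",np.hstack([cv2.resize(i,(400,320),interpolation=cv2.INTER_CUBIC) for i in(b,a)]))
E
```

```text
t 4.075 p [0.5669 0.1932 0.1231] xaxis yaw 0.428 delta tool mm [ 2.1 -0.4  2.1] op 0.151 gf 61.60275936126709 F [1.1 6.  2.7] T [ 0.839 -0.193  0.033] q6 -1.87
```

View pics/c2.png

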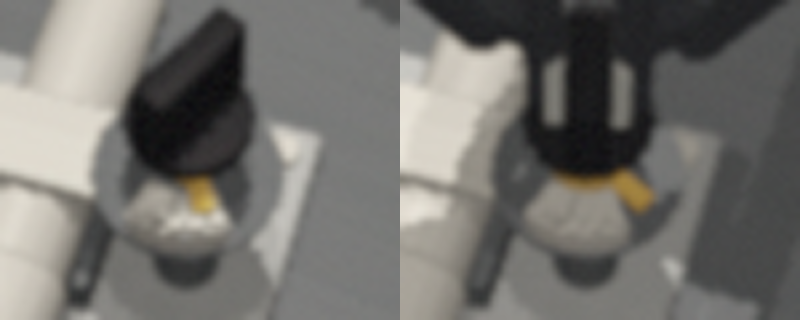

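Emit:
servo_tool(commands="0 0 -0.08 0 0 0 0; 0 0 0 0 0 0 0")

```text
time_s: 4.38
eef_pos: [0.5669, 0.1933, 0.1231]
eef_rot: [0.001, -0.252, 0.968, 0.0]
wrist_force: [2.3, 5.1, 3.7]
opening: 0.152
grasp_force: 61.6
```

```bash
python3 st.py
python3 - <<'E'
from fit import *
c=np.array([.5655,.192])
for nm,u,v in(("before",328.4,264.4),("after",335.9,263.4),("ring",325.6,260.6)):
    for z in(.104,.098,.092,.086,.08):
        d=ray("scene",u-.5,v-.5,z)[:2]-c; print(nm,z,(np.linalg.norm(d)*1e3).round(1),np.arctan2(d[1],d[0]).round(3))
E
```

```text
t 4.375 p [0.5669 0.1933 0.1231] xaxis yaw 0.509 delta tool mm [ 2.1 -0.3  2.1] op 0.152 gf 61.60965621471405 F [2.3 5.1 3.7] T [ 0.872 -0.224  0.03 ] q6 -1.95
before 0.104 31.3 0.637
before 0.098 28.1 0.661
before 0.092 24.9 0.691
before 0.086 21.8 0.73
before 0.08 18.7 0.782
after 0.104 34.1 1.028
after 0.098 31.5 1.09
after 0.092 29.0 1.163
after 0.086 26.7 1.249
after 0.08 24.7 1.35
ring 0.104 23.6 0.49
ring 0.098 20.2 0.498
ring 0.092 16.9 0.508
ring 0.086 13.5 0.524
ring 0.08 10.2 0.55
```

The brass ring now shows below the disc at crop (590,182). Projected, the ring and lug only fit the sleeve 10 mm lower (lug radius about 27.5 mm, yaw change about 0.6), so it has clicked down. Now I'll turn it forwards, watching the torque.

Emit:
servo_tool(commands="0 0 0.13 0 0 0 0; 0 0 0.13 0 0 0 0; 0 0 0.13 0 0 0 0; 0 0 0.13 0 0 0 0; 0 0 0.13 0 0 0 0")

```text
time_s: 5.0
eef_pos: [0.567, 0.1925, 0.1231]
eef_rot: [0.001, 0.073, 0.997, 0.0]
wrist_force: [2.0, 2.4, 3.3]
opening: 0.149
grasp_force: 61.6
```

```bash
python3 st.py
```

```text
t 5.0 p [0.567  0.1925 0.1231] xaxis yaw -0.146 delta tool mm [ 1.7 -0.7  2.1] op 0.149 gf 61.62058353424072 F [2.  2.4 3.3] T [ 0.266 -0.147  0.   ] q6 -1.3
```

Emit:
servo_tool(commands="0 0 0.11 0 0 0 0; 0 0 0.11 0 0 0 0; 0 0 0.11 0 0 0 0; 0 0 0.11 0 0 0 0; 0 0 0.11 0 0 0 0")

```text
time_s: 5.62
eef_pos: [0.5666, 0.1918, 0.1231]
eef_rot: [0.001, 0.341, 0.94, -0.0]
wrist_force: [-0.7, 0.1, 5.3]
opening: 0.15
grasp_force: 61.8
```

```bash
python3 st.py
```

```text
t 5.625 p [0.5666 0.1918 0.1231] xaxis yaw -0.695 delta tool mm [ 1.2 -0.8  2.1] op 0.15 gf 61.84439420700073 F [-0.7  0.1  5.3] T [-0.075  0.205  0.099] q6 -0.75
```

Emit:
servo_tool(commands="0 0 0.06 0 0 0 0; 0 0 0 0 0 0 0")

```text
time_s: 5.88
eef_pos: [0.5666, 0.1918, 0.1231]
eef_rot: [0.001, 0.367, 0.93, -0.0]
wrist_force: [-0.4, -0.7, 5.1]
opening: 0.153
grasp_force: 61.9
```

```bash
python3 st.py
```

```text
t 5.875 p [0.5666 0.1918 0.1231] xaxis yaw -0.752 delta tool mm [ 1.1 -0.8  2.1] op 0.153 gf 61.94256663322449 F [-0.4 -0.7  5.1] T [-0.062  0.206 -0.008] q6 -0.69
```

Emit:
servo_tool(commands="0 0 0.06 0 0 0 0; 0 0 0 0 0 0 0")

```text
time_s: 6.12
eef_pos: [0.5665, 0.1917, 0.1231]
eef_rot: [0.001, 0.395, 0.919, -0.0]
wrist_force: [-0.1, -0.8, 5.9]
opening: 0.15
grasp_force: 62.0
```

```bash
python3 st.py
```

```text
t 6.125 p [0.5665 0.1917 0.1231] xaxis yaw -0.812 delta tool mm [ 1.1 -0.8  2.1] op 0.15 gf 62.00541615486145 F [-0.1 -0.8  5.9] T [-0.129  0.213  0.003] q6 -0.63
```

Emit:
servo_tool(commands="0 0 0.06 0 0 0 0; 0 0 0 0 0 0 0")

```text
time_s: 6.38
eef_pos: [0.5665, 0.1917, 0.1231]
eef_rot: [0.001, 0.422, 0.907, -0.001]
wrist_force: [-0.4, -0.6, 5.7]
opening: 0.153
grasp_force: 62.0
```

```bash
python3 st.py
```

```text
t 6.375 p [0.5665 0.1917 0.1231] xaxis yaw -0.871 delta tool mm [ 1.1 -0.8  2.1] op 0.153 gf 62.025039196014404 F [-0.4 -0.6  5.7] T [-0.138  0.297  0.376] q6 -0.57
```

The torque has jumped to 0.38 N m after 0.66 rad past the starting angle, so this is the stop at 1.05, not the jam at 0.7. I'll give one small confirming nudge, ease back, then release.

Emit:
servo_tool(commands="0 0 0.03 0 0 0 0; 0 0 0 0 0 0 0")

```text
time_s: 6.62
eef_pos: [0.5665, 0.1917, 0.1231]
eef_rot: [0.001, 0.434, 0.901, -0.001]
wrist_force: [-1.0, 0.1, 5.7]
opening: 0.153
grasp_force: 65.2
```

```bash
python3 st.py
```

```text
t 6.625 p [0.5665 0.1917 0.1231] xaxis yaw -0.899 delta tool mm [ 1.  -0.8  2.1] op 0.153 gf 65.16474723815918 F [-1.   0.1  5.7] T [-0.074  0.306  1.42 ] q6 -0.54
```

Emit:
servo_tool(commands="0 0 -0.03 0 0 0 0; 0 0 0 0 0 0 0.6; 0 0 0 0 0 0 0.6; 0 0 0 0 0 0 0.6; 0 0 0 0 0 0 0.6")

```text
time_s: 7.25
eef_pos: [0.566, 0.1924, 0.1221]
eef_rot: [-0.0, 0.422, 0.906, -0.0]
wrist_force: [0.1, -0.4, -0.0]
opening: 0.602
grasp_force: 0.0
```

Emit:
servo_tool(commands="0 0 0 0 0 -20 0.6; 0 0 0 0 0 -30 0.6; 0 0 0 0 0 -40 0.6; 0 0 0 0 0 -40 0.6; 0 0 0 0 0 0 0.6")

```text
time_s: 7.88
eef_pos: [0.5686, 0.193, 0.2585]
eef_rot: [0.004, 0.422, 0.907, 0.003]
wrist_force: [1.5, -0.4, 0.4]
opening: 0.601
grasp_force: 0.0
```

Emit:
servo_tool(commands="0 0 0 50 20 0 0.6; 0 0 0 50 20 0 0.6; 0 0 0 50 20 0 0.6; 0 0 0 50 20 0 0.6; 0 0 0 0 0 0 0.6")

```text
time_s: 8.5
eef_pos: [0.4964, 0.4003, 0.2521]
eef_rot: [-0.001, 0.42, 0.908, 0.0]
wrist_force: [0.6, -0.1, 0.3]
opening: 0.601
grasp_force: 0.0
```

```bash
python3 st.py
python3 - <<'E'
from bench import *
import cv2,numpy as np
a=camera("scene")[215:295,280:380]; b=camera("top")[130:210,262:362]
cv2.imwrite("pics/c3.png",np.hstack([cv2.resize(i,(400,320),interpolation=cv2.INTER_CUBIC) for i in(a,b)]))
E
```

```text
t 8.5 p [0.4964 0.4003 0.2521] xaxis yaw -0.867 delta tool mm [-203.4  -82.3  130.9] op 0.601 gf 0.0 F [ 0.6 -0.1  0.3] T [-0.062  0.034  0.012] q6 -0.21
```

View pics/c3.png

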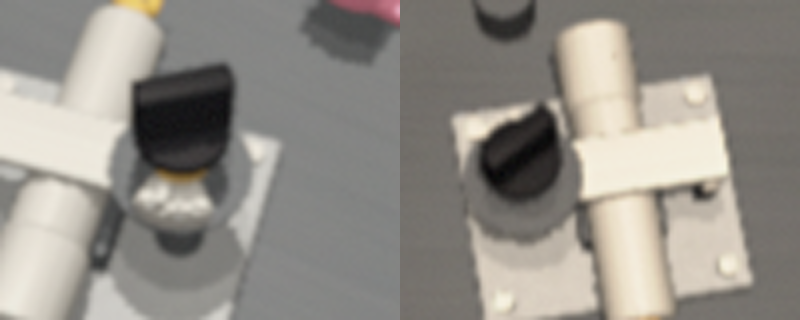

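The knob is let go and turned clockwise; the bar runs from about (490,160) to (550,115) in the top crop. The brass ring shows low at (180,175) in the scene crop, and the lug is hidden under the ledge. The arm is well clear.

```bash
python3 -c "
from bench import *
print(hand_in())"
```

```text
the job is handed in; nothing more can be done
None
```

I turned the torch knob back until the sleeve clicked down, then forwards to its firm stop, released it and handed the job in at about 8.6 s; the hand-in gave no verdict, and the rod-rest knob and the look-alikes were left alone.

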